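# Wedge a rocking microscope

## Task

The stereo microscope leans onto the corner whose foot has lost its rubber pad, and it rocks. Without lifting it, push the wooden wedge along the table with the fingertips, thin edge first and well centred, under that short foot until the microscope stands level and no longer rocks; then press down with a fingertip on top of the base at the corner above that foot to prove it. Leave the wedge in place and everything else on the table alone.

Things in the scene. Friction and masses are not known exactly. Their poses are not given: they have to be found in the camera images.
- microscope: White stereo microscope; origin on the table under the middle of its base, z up, yaw only. Base 210 (x) x 200 mm (y), top face 48 mm and underside 20 mm up when level. Feet at x +-80, y +-75 mm, the short one at (-80, -75). Column at x = +78; head (76 mm wide, from 145 mm up) over the middle, eyepieces to +y. It rocks about the line through feet (80, -75) and (-80, 75), never slides.
- rock (a joint): How far the microscope leans towards its short foot, rad: 0 = level on its three good feet (a hard stop), 0.05 = fully leaning, as at the start. Its weight puts 4 to 7 N on the short foot, which the wedge must raise: driving the wedge in takes about 3 to 12 N; once level it jams and the force climbs 3 to 4 N per mm. Single readings are noisy (about 0.01 rad).
- short_foot (a point): Lowest point of the short foot, a bare domed steel stub of 20 mm diameter, 25 mm in from the -y side of the base. 9 mm above the table when level, about 3.5 mm when leaning. Readings of its height are noisy.
- press_spot (a point): The spot to press: on the top face of the base (48 mm above the table when level), over the short foot.
- wedge: Loose wooden wedge, 110 mm long (x), 60 mm wide (y), 60 g. Origin: middle of its underside. Thin edge (2 mm) at x = +55, upright back face (19 mm high) at x = -55, straight slope between. Starts flat on the table off the microscope's -y side, thin edge roughly towards the short foot, 55 to 145 mm short of it. When level, the foot is 45 mm behind the thin edge, the back 40 mm outside the base.
- petri_dish: Bystander: closed clear petri dish, 90 mm across, 16 mm high, beside the wedge's way. Origin at its underside.
- specimen_jar: Bystander: clear jar with a red lid, 50 mm across, 55 mm high, beside the wedge's way. Origin at its underside.
- slide_box: Bystander: grey box of slides, 100 x 75 x 33 mm. Origin at its underside.
- eraser: Bystander: white eraser, 60 x 24 x 14 mm. Origin at its underside.
- beaker: Bystander: glass beaker, 66 mm across, 75 mm high. Origin at its underside.
- ink_bottle: Bystander: small pink bottle, 32 mm across, 50 mm high. Origin at its underside.
- magnifier: Bystander: black hand lens, 160 mm long, 12 mm high. Origin at its underside.
Things that resemble listed ones, but are neither listed nor needed, are in the scene too. There is more than one size of the wedge; the one meant has the size given above.

How it is judged:
By the outcome, as a careful person would: the job done as asked, in the order asked, and still so for the second after the job is handed in, with the robot touching nothing.
It also fails if it takes over 58 s, if anything falls off the work surface, if the arm or the gripper's body presses on something with over 40 N, if the wrist force passes 120 N, or if a joint passes its speed limit or range.

## Robot

A 7-joint arm with a two-finger parallel gripper is mounted at the origin on the work surface. World frame = base frame: x ahead of the robot, y to its left, z up, the work surface at z = 0. Lengths are in m, angles in degrees, forces in N, time in s.
With the tool pointing down it reaches from about 0.35 to 0.775 m from the base axis. Payload 3.1 kg.
Tool frame: the origin (TCP) lies on the centre line of the jaws, within the pads' length; the fingertips stand 17 mm ahead of it and the grasp point (between the pads) lies 2 mm behind it (robot.tip_reach is the distance from the TCP to the fingertips, in m); z points along the fingers, y is the direction in which the jaws open and shut (so a half turn about z gives the same grasp; the last joint's range is limited). The gripper opens to 85 mm and grips with 20 to 120 N. Pads are 22 mm wide; open, the fingers measure 114 mm over their backs; the gripper's body (76 mm by 85 mm) begins 54 mm behind the grasp point. The pads swing forward as they close: fully open they stand 13 mm farther back than shut.
Start: joints at [62.699, 17.813, 0.802, 86.603, -0.252, 75.585, -1.558], TCP at [0.232, -0.499, 0.217] pointing down, gripper open.
Joint ranges: [-154.91, 154.91], [-16.99, 109.72], [-72.82, 74.43], [7.12, 147.25], [-82.49, 262.49], [11.32, 116.49], [-174.64, 174.64]. Speed limits (degrees/s): [159.86, 159.86, 180, 180, 180, 180, 180].

## Interface

Orientations are given as [roll, pitch, yaw] about the fixed x, y, z axes, in that order (R = Rz(yaw) Ry(pitch) Rx(roll)).
In Python, from station import robot, fingers, vision, workorder, recognise gives the robot as it stands. Calls block until the motion is done:
- robot.move_to(position, orientation): joint-space move of the TCP to a pose.
- robot.line_to(position, orientation=None, velocity=0.15, f_stop=None): straight line of the TCP; orientation=None keeps the orientation; velocity is the mean speed in m/s. With f_stop (N) it stops when the force on the tool has changed by that much, and returns True; else False.
- robot.move_j(angles): joint-space move.
- fingers.gripper_to(opening, force=None): opening from 0.0 (shut) to 1.0 (fully open); force is the grip in N (None keeps the last); returns when the fingers have stopped.
- robot.pause(seconds).
- robot.inverse_kinematics(position, orientation): joint angles nearest the present ones, or None.
- vision.grab_frame(name): name is "scene" or "top" or "wrist"; returns the picture (480x640x3 uint8, red, green, blue); there is no depth.
- vision.calibration(name): a dict with "mtx" (3x3 intrinsics, pixels), "extrinsics" (4x4, takes a point from world to camera coordinates); the wrist camera has in their place "T_tool_cam" (4x4, takes a point from camera to tool coordinates, whose origin is the TCP and whose axes are the flange's). Camera axes: x right, y up, looking along -z (the intrinsics and any distortion apply to the point x, -y, -z); pixel columns grow to the right and rows downward; lengths in m; the calibration is good to about 2 mm. A picture is of the moment at which its call begins: read the wrist's pose just before it. calibration takes no time and is no camera call.
A pose or a line that the arm cannot do raises robot.PlanningError and nothing moves.
- workorder.close_job(): hands the job in, once; it reports no verdict.
Trained networks look in the newest picture that a camera, given by its name, has taken for a name from the list of things; names that differ only in an ending like _2 or _b are one class to them, and where a whole thing is asked for, a point or a joint stands for the part that bears it (a point fixed in the world has none). Each returns a list of dicts, best first, with "p" (0 to 1); they miss things now and then, are a little off and sometimes report something else, mostly with a low value. They report only what shows in the picture. A call takes as long as a camera call. They do not tell look-alikes from the thing itself.
- recognise(label, camera): "rect" ([centre column, centre row, width, height] in pixels, round what is visible of it).
Readings, each from a call of its own:
- robot.current_time_s(): time.
- robot.current_joint_positions(): joint angles.
- robot.current_dq(): joint speeds.
- robot.current_joint_torque(): joint torques, N m.
- robot.current_tool_pos(): TCP position.
- robot.current_eef_rot(): TCP orientation.
- robot.current_contact_force(): force on the tool from outside, world axes, zero at the start.
- robot.current_torque(): the same for the moment, N m.
- robot.current_finger_gap(): opening from 0.0 (shut) to 1.0 (fully open).
Only numpy, scipy, OpenCV 4.12 (cv2) and the standard library are available. Lean on these libraries where they do the work, as an engineer would, in place of code of your own. Each camera call takes 0.05 s, during which the arm holds its last target. There are 200 camera calls.

## Working session

There is one attempt and no reset: what is moved stays moved. The work goes in short steps, each a Python script; the robot and the scene stay as the last script left them, time stands still between calls to the robot, and variables do not carry over. Pictures are saved under pics/ and viewed, about 8 in all and at most 12, crops included, and the job is handed in when it is done.

```bash
mkdir -p pics; ls; cat > h.py <<'E'
import numpy as np, cv2
from station import robot, fingers, vision, workorder, recognise
def cal(n):
    c=vision.calibration(n); K=np.array(c["mtx"]); E=np.array(c["extrinsics"]) if "extrinsics" in c else None
    return K,E,c
def ray2plane(K,E,u,v,z):
    d=np.linalg.inv(K)@[u,v,1.]; d=np.array([d[0],-d[1],-d[2]])
    R=E[:3,:3]; o=-R.T@E[:3,3]; w=R.T@d
    return o+w*(z-o[2])/w[2]
def proj(K,E,p):
    q=E[:3,:3]@np.asarray(p,float)+E[:3,3]; q=K@[q[0],-q[1],-q[2]]; return q[:2]/q[2]
E
python3 - <<'E'
from h import *
for n in("scene","top"):
    im=vision.grab_frame(n); cv2.imwrite(f"pics/{n}0.png",im[:,:,::-1])
    K,E,c=cal(n); print(n,c.keys(),K.tolist(),E.round(3).tolist())
    for l in("wedge","microscope","short_foot","press_spot","petri_dish","specimen_jar","eraser"):
        print(l,[( [round(x) for x in d["rect"]],round(d["p"],2)) for d in recognise(l,n)])
print(vision.calibration("wrist"),robot.current_time_s(),robot.current_eef_rot())
E
```

```text
pics
scene dict_keys(['mtx', 'extrinsics']) [[504.0449145610266, 0.0, 316.52007894688467], [0.0, 504.0449145610266, 239.68768984274553], [0.0, 0.0, 1.0]] [[0.776, 0.631, -0.001, -0.415], [-0.436, 0.538, 0.721, 0.184], [0.456, -0.559, 0.693, -1.332], [0.0, 0.0, 0.0, 1.0]]
wedge [([303, 271, 55, 42], 0.97), ([215, 320, 87, 49], 0.74), ([251, 245, 70, 48], 0.73)]
microscope [([403, 149, 122, 212], 0.6)]
short_foot [([403, 150, 120, 211], 0.85)]
press_spot [([402, 147, 121, 211], 0.68)]
petri_dish [([390, 286, 44, 40], 0.68)]
specimen_jar [([306, 197, 20, 30], 0.97), ([178, 419, 36, 32], 0.32)]
eraser [([178, 419, 37, 32], 0.86), ([304, 197, 20, 25], 0.72)]
top dict_keys(['mtx', 'extrinsics']) [[602.3997795225391, 0.0, 323.3966415013662], [0.0, 602.3997795225391, 250.06710458250473], [0.0, 0.0, 1.0]] [[0.013, -1.0, 0.006, -0.027], [0.993, 0.014, 0.116, -0.524], [-0.116, 0.005, 0.993, -1.288], [0.0, 0.0, 0.0, 1.0]]
wedge [([335, 314, 64, 37], 0.8), ([428, 272, 59, 72], 0.71), ([331, 250, 49, 34], 0.6)]
microscope [([179, 204, 164, 130], 0.93)]
short_foot [([177, 201, 162, 127], 0.72), ([330, 249, 50, 32], 0.32)]
press_spot [([176, 202, 162, 129], 0.97)]
petri_dish [([299, 175, 41, 38], 0.67)]
specimen_jar [([255, 309, 24, 25], 0.9)]
eraser [([500, 226, 26, 17], 0.75)]
{'mtx': array([[333.87615929,   0.        , 319.79619003],
       [  0.        , 333.87615929, 237.56753469],
       [  0.        ,   0.        ,   1.        ]]), 'T_tool_cam': array([[ 4.37215824e-04,  9.45437099e-01,  3.25804390e-01,
         8.31738890e-02],
       [ 9.99999809e-01, -5.55993659e-04,  2.71455189e-04,
        -9.27993001e-04],
       [ 4.37788981e-04,  3.25804209e-01, -9.45437161e-01,
        -1.56693300e-01],
       [ 0.00000000e+00,  0.00000000e+00,  0.00000000e+00,
         1.00000000e+00]])} 0.8 [1.79994354e+02 2.44540228e-03 2.49150138e+01]
```

View both.

View pics/top0.png

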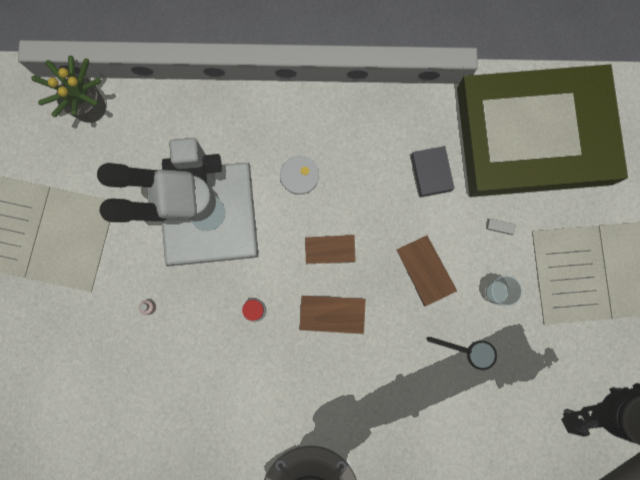

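View pics/scene0.png

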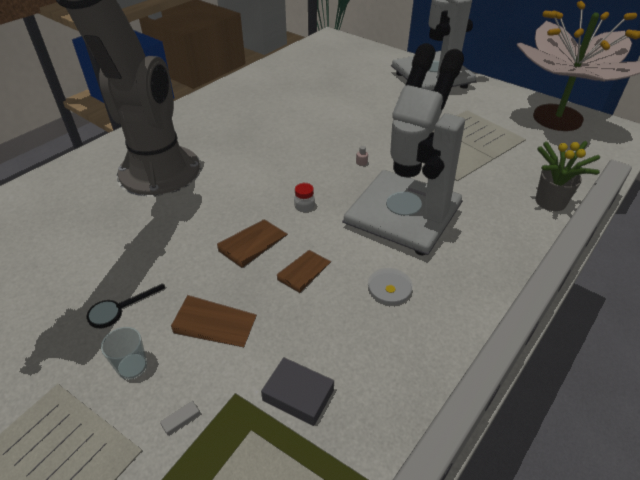

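```bash
python3 - <<'E'
from h import *
im=cv2.imread("pics/top0.png"); hsv=cv2.cvtColor(im,cv2.COLOR_BGR2HSV)
m=((hsv[:,:,0]<15)&(hsv[:,:,1]>90)&(hsv[:,:,2]>50)).astype(np.uint8)
K,E,_=cal("top")
for c in cv2.findContours(m,cv2.RETR_EXTERNAL,cv2.CHAIN_APPROX_NONE)[0]:
    if cv2.contourArea(c)<600: continue
    b=cv2.boxPoints(cv2.minAreaRect(c)); w=np.array([ray2plane(K,E,u,v,.01)[:2] for u,v in b])
    print(b.round(1).tolist(),w.round(4).tolist(),np.linalg.norm(w-np.roll(w,-1,0),axis=1).round(4),w.mean(0).round(4))
# base top face corners (eyeballed) : BR, TR, BL
for uv in((256.5,256),(249,164),(168,264)): print(ray2plane(K,E,*uv,.046).round(4))
p=ray2plane(K,E,299.5,175,.016);q=ray2plane(K,E,254,310,.055);print("dish",p,"jar",q)
a=cv2.resize(im[150:340,150:380],None,fx=3.4,fy=3.1,interpolation=cv2.INTER_CUBIC)
a=cv2.resize(im[150:340,150:380],None,fx=3.1,fy=3.1,interpolation=cv2.INTER_CUBIC)
cv2.imwrite("pics/c1.png",a)
s=cv2.imread("pics/scene0.png")[160:350,160:470]
cv2.imwrite("pics/c2.png",cv2.resize(s,None,fx=2.5,fy=2.5,interpolation=cv2.INTER_CUBIC))
E
```

```text
[[299.6000061035156, 328.79998779296875], [301.6000061035156, 295.29998779296875], [364.3999938964844, 299.1000061035156], [362.3999938964844, 332.6000061035156]] [[0.3525, 0.03], [0.4258, 0.0268], [0.4193, -0.1118], [0.346, -0.1077]] [0.0734 0.1387 0.0734 0.1378] [ 0.3859 -0.0407]
[[396.79998779296875, 249.60000610351562], [427.6000061035156, 234.1999969482422], [455.6000061035156, 290.20001220703125], [424.79998779296875, 305.6000061035156]] [[0.5301, -0.1831], [0.5657, -0.252], [0.4416, -0.313], [0.4068, -0.2447]] [0.0775 0.1383 0.0767 0.1378] [ 0.4861 -0.2482]
[[305.20001220703125, 237.0], [353.29998779296875, 235.5], [354.20001220703125, 260.8999938964844], [306.0, 262.5]] [[0.5554, 0.021], [0.5604, -0.0862], [0.5034, -0.0884], [0.4985, 0.0182]] [0.1073 0.057  0.1068 0.057 ] [ 0.5294 -0.0339]
[0.5076 0.1245 0.046 ]
[0.7106 0.1463 0.046 ]
[0.4876 0.3145 0.046 ]
dish [0.69490433 0.03607031 0.016     ] jar [0.39142418 0.12582589 0.055     ]
```

View pics/c1.png

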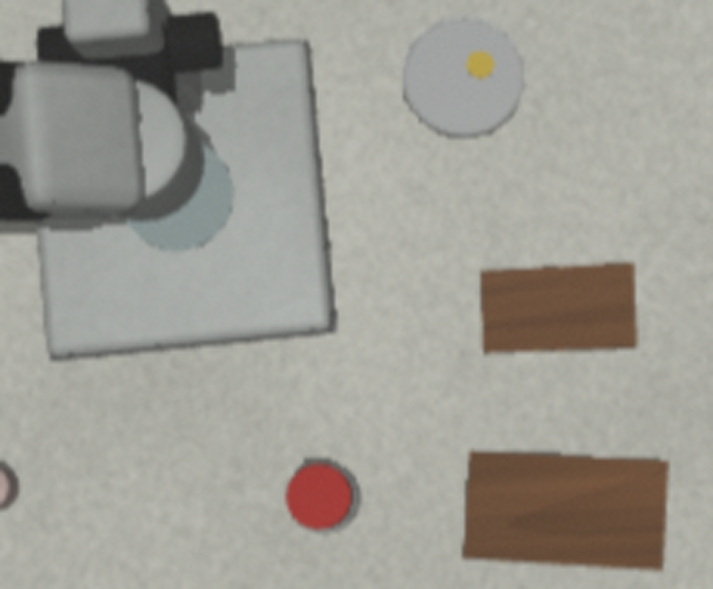

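View pics/c2.png

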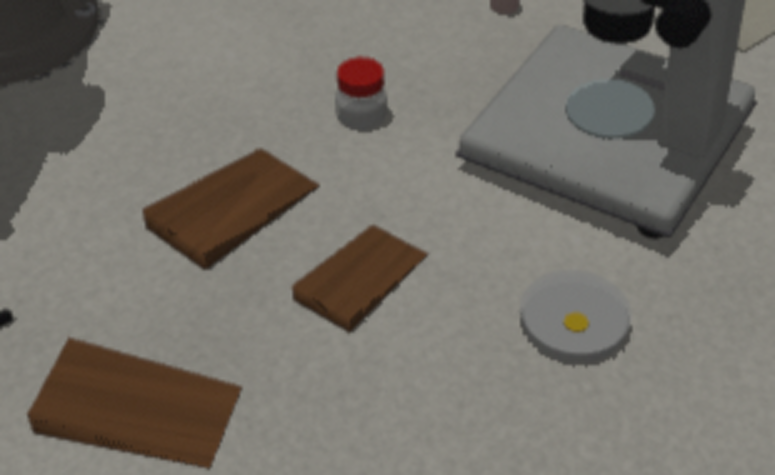

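Look-alikes: wedge candidates at top pixels (330,249), (332,314), (427,270). The first measures 107×57 mm and the others about 138×75 mm. I choose (330,249): its thick back faces −y and its thin edge faces the microscope. The microscope's yaw is about 6°, and the short foot should be near (0.529, 0.151). Next I go behind the wedge and look with the wrist camera.

```bash
cat >> h.py <<'E'
def wristE():
    from scipy.spatial.transform import Rotation as Ro
    p=np.array(robot.current_tool_pos()); R=Ro.from_euler('xyz',robot.current_eef_rot(),degrees=True).as_matrix()
    T=np.eye(4);T[:3,:3]=R;T[:3,3]=p
    im=vision.grab_frame("wrist"); c=vision.calibration("wrist")
    return im,np.array(c["mtx"]),np.linalg.inv(T@np.array(c["T_tool_cam"]))
def wedge_fit(im,K,E,near=(0.53,0.0)):
    hsv=cv2.cvtColor(im,cv2.COLOR_RGB2HSV)
    m=((hsv[:,:,0]<15)&(hsv[:,:,1]>90)&(hsv[:,:,2]>40)).astype(np.uint8)
    for c in cv2.findContours(m,cv2.RETR_EXTERNAL,cv2.CHAIN_APPROX_NONE)[0]:
        if cv2.contourArea(c)<1000: continue
        q=cv2.approxPolyDP(cv2.convexHull(c),6,True)[:,0]
        print("poly",[(u.tolist(),ray2plane(K,E,*u,.002)[:2].round(4).tolist(),ray2plane(K,E,*u,.019)[:2].round(4).tolist()) for u in q])
E
python3 - <<'E'
from h import *
print(robot.inverse_kinematics([.534,-.14,.2],[180,0,-87]))
robot.move_to([.534,-.14,.2],[180,0,-87]); fingers.gripper_to(0.25)
print(robot.current_time_s(),robot.current_joint_positions(),robot.current_contact_force())
im,K,E=wristE(); cv2.imwrite("pics/w1.png",im[:,:,::-1]); np.savez("w1.npz",K=K,E=E)
wedge_fit(im,K,E)
E
```

```text
[  15.65971392   18.73093221   -3.62232032   87.82478389    1.21256559
   73.48260004 -165.1160163 ]
3.85 [  15.65938651   18.73000252   -3.62409322   87.82232302    1.21314763
   73.48312623 -165.11551251] [-0.79101883 -0.36065698 -0.58303591]
poly [([344, 249], [0.5025, -0.089], [0.5042, -0.0954]), ([342, 330], [0.4967, 0.0185], [0.4987, 0.0069]), ([298, 330], [0.5513, 0.0214], [0.5507, 0.0097]), ([293, 250], [0.5604, -0.0847], [0.5593, -0.0914])]
poly [([421, 234], [0.4178, -0.1115], [0.4235, -0.1168]), ([495, 246], [0.3318, -0.1017], [0.3416, -0.1075]), ([458, 343], [0.3492, 0.03], [0.3582, 0.0178]), ([398, 338], [0.4258, 0.0265], [0.4311, 0.0146])]
poly [([439, 19], [0.4327, -0.3187], [0.4377, -0.3142]), ([462, 105], [0.3976, -0.2471], [0.4043, -0.246]), ([323, 162], [0.5318, -0.1847], [0.532, -0.1865]), ([294, 90], [0.5639, -0.252], [0.5626, -0.2506])]
```

View pics/w1.png

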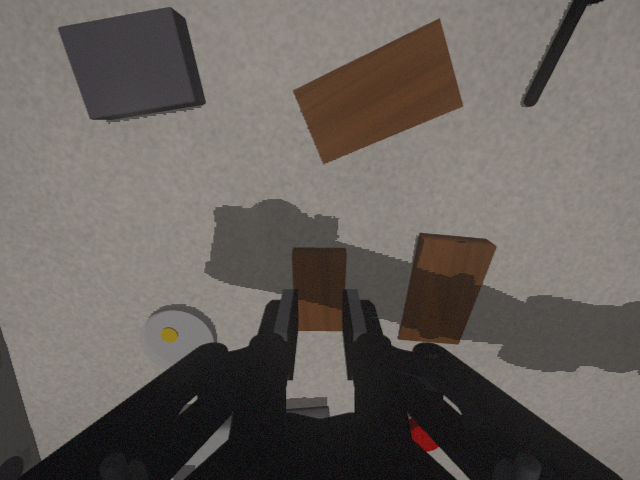

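```bash
python3 - <<'E'
from h import *
robot.move_to([.532,-.13,.06],[180,0,-87])
print(robot.line_to([.532,-.13,.0205],velocity=.08,f_stop=5),robot.current_tool_pos())
print(robot.line_to([.532,.004,.0205],velocity=.06,f_stop=15),robot.current_tool_pos(),robot.current_contact_force(),robot.current_time_s())
im=vision.grab_frame("top"); cv2.imwrite("pics/top1.png",im[:,:,::-1])
E
cat > ov.py <<'E'
from h import *
import sys
from scipy.spatial.transform import Rotation as Ro
def base_pts(x,y,yaw,lean):
    # rock about line through feet (80,-75),(-80,75), short (-80,-75) goes down
    a=np.array([-.08,.075,0])-np.array([.08,-.075,0]); a/=np.linalg.norm(a)
    R=Ro.from_rotvec(a*lean).as_matrix()
    P=np.array([[sx*.105,sy*.1,z] for z in(.048,.02) for sx,sy in((-1,-1),(1,-1),(1,1),(-1,1))]+[[-.08,-.075,.009],[-.08,-.075,.048]])
    o=np.array([.08,-.075,0]); P2=(R@(P-o).T).T+o
    Z=Ro.from_euler('z',yaw,degrees=True).as_matrix()
    return (Z@P2.T).T+[x,y,0]
E
python3 - <<'E'
from ov import *
foot=np.array([.5275,.1495]);yaw=6.
c=foot-Ro.from_euler('z',yaw,degrees=True).as_matrix()[:2,:2]@[-.08,-.075]
P=base_pts(*c,yaw,.05); print(c,P[-2:])
if P[-2,2]>.009: print("flip lean"); P=base_pts(*c,yaw,-.05); print(P[-2:])
out=[]
for n,f,(r0,r1,c0,c1),s in(("top","top1",(150,300,150,350),4),("scene","scene0",(160,270,320,480),4)):
    K,E,_=cal(n); im=cv2.imread(f"pics/{f}.png")[r0:r1,c0:c1]; im=cv2.resize(im,None,fx=s,fy=s,interpolation=cv2.INTER_CUBIC)
    q=np.array([(proj(K,E,p)+.5-[c0,r0])*s for p in P]).astype(int)
    for o,col in((0,(0,0,255)),(4,(0,255,0))): cv2.polylines(im,[q[o:o+4].reshape(-1,1,2)],True,col,1)
    for p in q[8:]: cv2.circle(im,tuple(map(int,p)),3,(255,0,0),1)
    cv2.imwrite(f"pics/ov_{n}.png",im)
im=cv2.imread("pics/top1.png"); hsv=cv2.cvtColor(im,cv2.COLOR_BGR2HSV)
K,E,_=cal("top")
m=((hsv[:,:,0]<15)&(hsv[:,:,1]>90)&(hsv[:,:,2]>40)).astype(np.uint8)
for c in cv2.findContours(m,cv2.RETR_EXTERNAL,cv2.CHAIN_APPROX_NONE)[0]:
    if cv2.contourArea(c)<300: continue
    b=cv2.boxPoints(cv2.minAreaRect(c)); print(b.round(1).tolist(),[ray2plane(K,E,u,v,.008)[:2].round(4).tolist() for u,v in b])
E
```

```text
False [ 0.53243571 -0.13010492  0.02085556]
False [0.53202133 0.0035678  0.02051306] [0.21878893 0.45025665 0.35521846] 7.5417
[0.59922212 0.23245142] [[0.52785425 0.14996752 0.014458  ]
 [0.52903144 0.15152108 0.05340926]]
flip lean
[[0.52731094 0.14925049 0.0035195 ]
 [0.52613375 0.14769692 0.04247076]]
[[242.0, 300.0], [262.0, 300.0], [262.0, 320.0], [242.0, 320.0]] [[0.4137, 0.1579], [0.4143, 0.1139], [0.3705, 0.1128], [0.37, 0.1567]]
[[328.70001220703125, 330.79998779296875], [330.5, 297.20001220703125], [364.3999938964844, 299.0], [362.6000061035156, 332.6000061035156]] [[0.3489, -0.0339], [0.4224, -0.0369], [0.4195, -0.1117], [0.346, -0.1083]]
[[396.79998779296875, 249.60000610351562], [427.6000061035156, 234.1999969482422], [455.6000061035156, 290.20001220703125], [424.79998779296875, 305.6000061035156]] [[0.5303, -0.1834], [0.566, -0.2523], [0.4417, -0.3135], [0.4069, -0.2451]]
[[333.0, 236.0], [354.0, 236.0], [354.0, 261.0], [333.0, 261.0]] [[0.5589, -0.0409], [0.5596, -0.0878], [0.5035, -0.0882], [0.5028, -0.0415]]
```

View pics/ov_top.png

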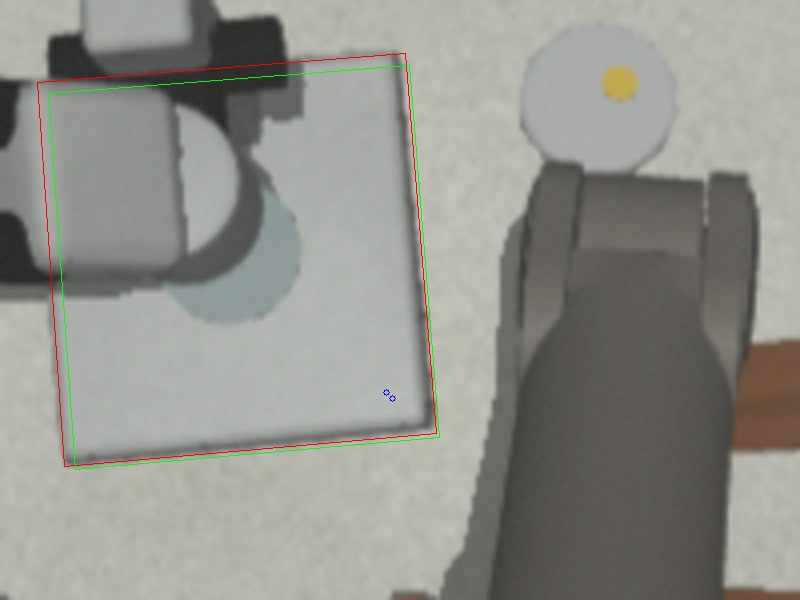

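View pics/ov_scene.png

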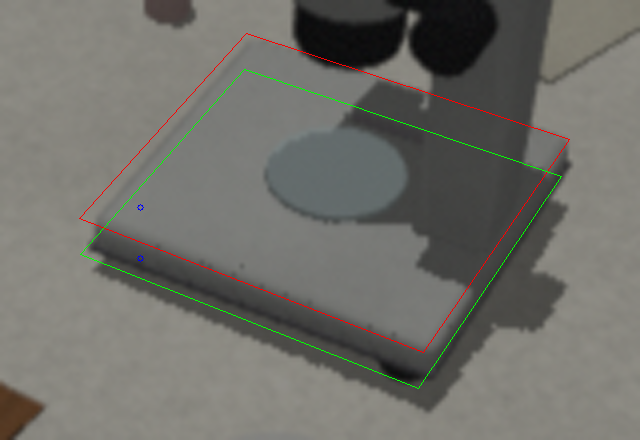

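The wedge did not move: brown is still at columns 333–354, with its back edge where it was. I need to see what the fingers are doing there.

```bash
python3 - <<'E'
from h import *
print(robot.tip_reach,robot.current_finger_gap(),robot.current_tool_pos(),robot.current_eef_rot(),robot.current_contact_force())
im,K,E=wristE(); im2=vision.grab_frame("scene")
a=cv2.resize(im,(400,300)); b=im2[180:420,130:450]; b=cv2.resize(b,(400,300))
cv2.imwrite("pics/w2.png",np.hstack([a,b])[:,:,::-1])
wedge_fit(im,K,E)
E
```

```text
0.017 0.2516711834671309 [0.5320075  0.00362559 0.02051227] [-1.79999248e+02 -5.36334828e-03 -8.70335394e+01] [-0.5749209  -0.18553467  0.00333889]
poly [([263, 101], [0.5633, -0.0882], [0.5606, -0.0873]), ([397, 102], [0.4981, -0.0911], [0.5017, -0.09]), ([376, 301], [0.4966, 0.0186], [0.5004, 0.0091]), ([277, 299], [0.5553, 0.0203], [0.5534, 0.0106])]
poly [([639, 56], [0.3876, -0.1169], [0.4019, -0.1133]), ([639, 292], [0.3427, 0.0046], [0.3614, -0.0036]), ([613, 330], [0.3492, 0.0311], [0.3672, 0.0204]), ([491, 319], [0.4257, 0.0273], [0.4363, 0.0169]), ([567, 63], [0.4204, -0.1122], [0.4315, -0.1091]), ([605, 53], [0.4039, -0.1173], [0.4167, -0.1136])]
```

View pics/w2.png

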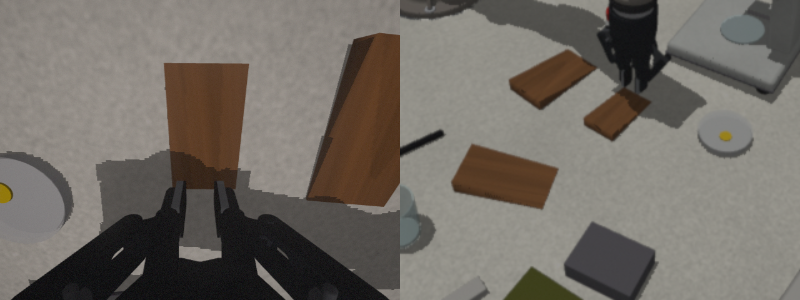

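```bash
python3 - <<'E'
from h import *
c=vision.calibration("wrist");K=np.array(c["mtx"]);E=np.linalg.inv(np.array(c["T_tool_cam"]))
for t in(0,.004,.01,.017): print(t,proj(K,E,[.011,.0106,t]).round(),proj(K,E,[-.011,.0106,t]).round())
robot.line_to([.532,.0036,.06],velocity=.15)
robot.move_to([.532,-.132,.05],[180,0,-87])
fingers.gripper_to(0.0)
print(robot.line_to([.532,-.132,.014],velocity=.03,f_stop=4),robot.current_tool_pos(),robot.current_contact_force(),robot.current_finger_gap(),robot.current_time_s())
E
```

```text
0 [338. 271.] [337. 309.]
0.004 [338. 268.] [337. 305.]
0.01 [337. 264.] [336. 300.]
0.017 [337. 259.] [336. 293.]
False [ 0.53223631 -0.13207275  0.01424771] [-0.16091674  0.2791822   0.44806793] -0.001265522344898486 10.4
```

```bash
python3 - <<'E'
from h import *
print(robot.line_to([.532,-.132,-.012],velocity=.02,f_stop=3),robot.current_tool_pos(),robot.current_contact_force(),robot.current_time_s())
im,K,E=wristE(); im2=vision.grab_frame("scene")
b=im2[240:380,200:360]
cv2.imwrite("pics/w3.png",np.hstack([cv2.resize(im,(400,350)),cv2.resize(b,(400,350))])[:,:,::-1])
E
```

```text
False [ 0.53214918 -0.13207765 -0.0118565 ] [0.74808495 0.69027226 0.32243091] 11.85
```

View pics/w3.png

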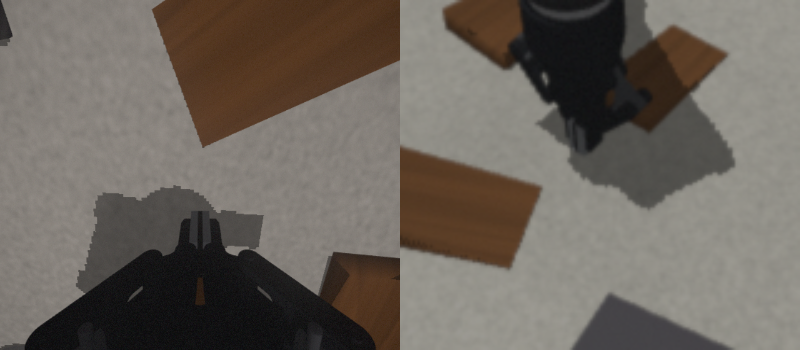

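```bash
python3 - <<'E'
from h import *
K,E,_=cal("scene")
for z in(-.03,-.01,0,.01,.02,.04): print(z,proj(K,E,[.532,-.132,z]).round(1))
print(robot.current_joint_positions(),robot.current_joint_torque(),robot.current_contact_force(),robot.current_torque())
E
```

```text
-0.03 [274.9 308.3]
-0.01 [274.3 302.1]
0 [274.1 299. ]
0.01 [273.8 295.8]
0.02 [273.4 292.5]
0.04 [272.8 285.9]
[   2.50962637   31.48583673   12.98567537  102.78029484   -9.27836056
   46.74935192 -156.9789    ] [ 3.76118287e-04 -4.19388950e+01  2.80033685e+00 -1.71279430e+01
  9.05761903e-03  7.13462414e-04 -2.29967316e-05] [ 0.79404803  0.15535769 -0.25864474] [-0.00222039  0.03093043 -0.0184631 ]
```

```bash
python3 - <<'E'
from h import *
try:
  print(robot.line_to([.532,-.132,-.035],velocity=.02,f_stop=3),robot.current_tool_pos(),robot.current_contact_force(),robot.current_time_s())
except Exception as e: print(repr(e))
im2=vision.grab_frame("scene")[260:340,220:330]
cv2.imwrite("pics/s4.png",cv2.resize(im2,(770,560),interpolation=cv2.INTER_CUBIC)[:,:,::-1])
E
```

```text
True [ 0.5322053  -0.13203787 -0.013927  ] [-0.29356087 -0.53547716  3.84128759] 12.3333
```

View pics/s4.png

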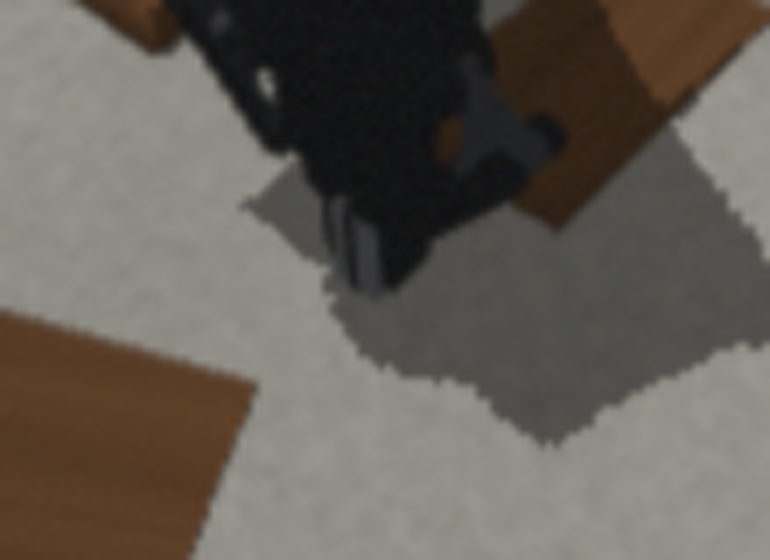

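```bash
python3 - <<'E'
from h import *
robot.line_to([.532,-.132,.02],velocity=.1)
fingers.gripper_to(0.25)
robot.line_to([.532,-.132,-.006],velocity=.1)
print(robot.line_to([.532,-.132,-.035],velocity=.02,f_stop=3),robot.current_tool_pos(),robot.current_contact_force())
z=robot.current_tool_pos()[2]+.006
robot.line_to([.5315,-.132,z],[180,0,-87.3],velocity=.08)
print("push",robot.line_to([.5325,.0,z],velocity=.07,f_stop=12),robot.current_tool_pos(),robot.current_contact_force(),robot.current_time_s())
im=vision.grab_frame("scene"); cv2.imwrite("pics/s5.png",im[:,:,::-1])
im,K,E=wristE(); cv2.imwrite("pics/w5.png",im[:,:,::-1])
cv2.imwrite("pics/v5.png",np.hstack([cv2.resize(im,(400,300)),cv2.resize(cv2.cvtColor(cv2.imread("pics/s5.png")[150:360,210:490],4),(400,300))])[:,:,::-1])
K,E,_=cal("scene"); wedge_fit(cv2.imread("pics/s5.png")[:,:,::-1].copy(),K,E)
E
```

```text
True [ 0.53223098 -0.13200193 -0.0138585 ] [0.05724527 0.59181807 3.82613844]
push False [ 5.32540735e-01 -3.86698795e-04 -7.81350044e-03] [-0.27064369 -0.25719272  0.09352024] 16.5667
poly [([187, 296], [0.3914, -0.2383], [0.4047, -0.2457]), ([255, 315], [0.5316, -0.1862], [0.5419, -0.1947]), ([243, 346], [0.5645, -0.2518], [0.5741, -0.2589]), ([174, 332], [0.4406, -0.3119], [0.4529, -0.3177])]
poly [([286, 234], [0.425, 0.0247], [0.4376, 0.0116]), ([243, 266], [0.4201, -0.1081], [0.4328, -0.1183]), ([218, 247], [0.3357, -0.1021], [0.3502, -0.1125]), ([263, 220], [0.351, 0.0266], [0.3652, 0.0134])]
```

View pics/v5.png

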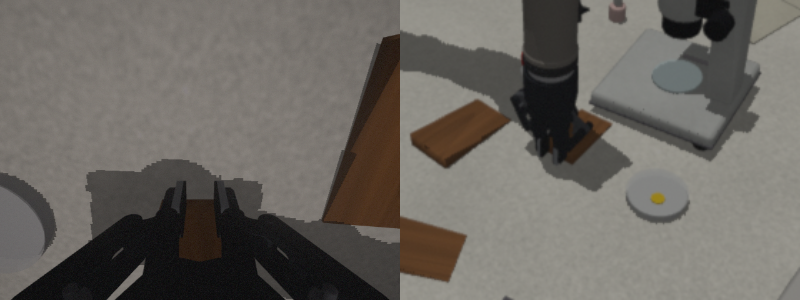

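```bash
python3 - <<'E'
from h import *
p=robot.current_tool_pos()
robot.line_to([p[0],p[1]-.02,p[2]],velocity=.15)
robot.line_to([p[0],p[1]-.02,.06],velocity=.2)
robot.move_to([.45,-.22,.08],[180,0,-87.3])
im=vision.grab_frame("top"); cv2.imwrite("pics/top6.png",im[:,:,::-1]); cv2.imwrite("pics/s6.png",vision.grab_frame("scene")[:,:,::-1])
print(robot.current_time_s())
def box(f,n):
    im=cv2.imread(f);hsv=cv2.cvtColor(im,cv2.COLOR_BGR2HSV);K,E,_=cal(n)
    m=((hsv[:,:,0]<15)&(hsv[:,:,1]>90)&(hsv[:,:,2]>50)).astype(np.uint8)
    for c in cv2.findContours(m,cv2.RETR_EXTERNAL,cv2.CHAIN_APPROX_NONE)[0]:
        if cv2.contourArea(c)<600: continue
        b=cv2.boxPoints(cv2.minAreaRect(c)) if n=="top" else cv2.approxPolyDP(cv2.convexHull(c),3,True)[:,0]
        w=np.array([ray2plane(K,E,u,v,.01)[:2] for u,v in b])
        if abs(w.mean(0)[0]-.53)<.06 and w.mean(0)[1]>0: print(n,b.round(1).tolist(),w.round(4).tolist(),w.mean(0).round(4))
box("pics/top6.png","top"); box("pics/s6.png","scene")
# base edges in top6: subpixel edge of rim
K,E,_=cal("top"); g=cv2.imread("pics/top6.png",0).astype(float)
def edge(a,b,n,z):  # scan outward across edge from a..b image points along normal n ; report outermost strong gradient
    P=[]
    for t in np.linspace(.1,.85,25):
        q=np.array(a)+(np.array(b)-a)*t; s=np.arange(-6,7,.25); pr=np.array([cv2.getRectSubPix(g.astype(np.float32),(1,1),tuple(map(float,q+n*k)))[0,0] for k in s])
        i=np.argmax(np.gradient(pr)); P.append(q+n*s[i])
    P=np.array(P); w=np.array([ray2plane(K,E,u,v,z)[:2] for u,v in P]); d=cv2.fitLine(w.astype(np.float32),cv2.DIST_HUBER,0,.01,.01).ravel(); return d
B=edge((256.5,256),(168,264.5),np.array([.09,.99]),.03); R=edge((256.5,256),(249.5,165),np.array([.99,-.08]),.03)
print("front",B,np.degrees(np.arctan2(B[1],B[0])),"right",R,np.degrees(np.arctan2(R[1],R[0])))
A=np.array([B[:2],-R[:2]]).T; s=np.linalg.solve(A,R[2:]-B[2:]); print("corner",B[2:]+s[0]*B[:2])
E
```

```text
18.4167
top [[260.29998779296875, 236.10000610351562], [308.0, 234.5], [308.79998779296875, 259.8999938964844], [261.20001220703125, 261.5]] [[0.5561, 0.1211], [0.5612, 0.015], [0.5042, 0.0122], [0.4992, 0.1177]] [0.5302 0.0665]
scene [[357, 237], [330, 263], [309, 252], [309, 247], [336, 227]] [[0.5612, 0.1115], [0.5637, 0.0101], [0.5079, 0.0072], [0.498, 0.0191], [0.5043, 0.1082]] [0.527  0.0512]
front [ 0.11713051 -0.99311656  0.49495736  0.22564009] -83.27347 right [0.99310017 0.1172692  0.6142732  0.13465671] 6.7345266
corner [0.5071797  0.12201069]
```

```bash
cat > push.py <<'E'
from h import *
def F(n=6):
    a=[]
    for _ in range(n): a.append(robot.current_contact_force()); robot.pause(.02)
    return np.mean(a,0).round(2)
E
python3 - <<'E'
from push import *
z=-.0078
robot.move_to([.5325,-.03,.05],[180,0,-87.3])
print(robot.line_to([.5325,-.025,z],velocity=.12,f_stop=6))
print(robot.line_to([.5326,.03,z],velocity=.07,f_stop=8),F())
for y in np.arange(.036,.0661,.005):
    s=robot.line_to([.5324,y,z],velocity=.03,f_stop=20); print(round(y,4),s,robot.current_tool_pos().round(4),F())
    if s: break
print(robot.current_time_s())
E
```

```text
False
False [-0.12  0.13 -0.17]
0.036 False [ 0.5324  0.0364 -0.0078] [-0.27  0.    0.13]
0.041 False [ 0.5324  0.0413 -0.0078] [0.19 0.   0.2 ]
0.046 False [ 0.5324  0.0423 -0.0077] [-0.06 -5.38  0.65]
0.051 False [ 0.5325  0.0443 -0.0077] [-0.31 -9.53  1.28]
0.056 False [ 0.5326  0.0486 -0.0077] [ -0.18 -10.01   1.09]
0.061 False [ 0.5327  0.0537 -0.0077] [  0.28 -10.25   1.02]
0.066 False [ 0.5327  0.0588 -0.0077] [  0.15 -10.1    0.98]
23.8833
```

```bash
python3 - <<'E'
from push import *
z=-.0078
for y in np.arange(.070,.1001,.003):
    s=robot.line_to([.5322,y,z],velocity=.03,f_stop=20); f=F(4); print(round(y,4),s,robot.current_tool_pos().round(4),f)
    if s or f[1]<-15.5: break
print(robot.current_time_s())
E
```

```text
0.07 False [ 0.5326  0.0631 -0.0077] [ 0.39 -9.98  0.58]
0.073 False [ 0.5326  0.0661 -0.0077] [ 0.16 -9.48  1.36]
0.076 False [ 0.5326  0.0691 -0.0077] [  0.14 -10.03   0.98]
0.079 False [ 0.5326  0.0722 -0.0077] [ 0.56 -9.57  0.44]
0.082 False [ 0.5326  0.0752 -0.0077] [ 0.13 -9.18  1.46]
0.085 False [ 0.5326  0.0782 -0.0077] [-0.16 -9.57  1.1 ]
0.088 False [ 0.5326  0.0794 -0.0077] [ -0.88 -11.47   1.8 ]
0.091 False [ 0.5326  0.0795 -0.0077] [ -0.06 -15.99   2.44]
26.45
```

```bash
python3 - <<'E'
from push import *
robot.line_to([.5326,.045,-.0077],velocity=.15); robot.line_to([.5326,.045,.06],velocity=.2)
robot.move_to([.45,-.2,.1],[180,0,-87.3])
cv2.imwrite("pics/top7.png",vision.grab_frame("top")[:,:,::-1]); cv2.imwrite("pics/s7.png",vision.grab_frame("scene")[:,:,::-1])
print(robot.current_time_s())
E
cat > rock.py <<'E'
from ov import *
foot=np.array([.5295,.151]);yaw=6.7
c=foot-Ro.from_euler('z',yaw,degrees=True).as_matrix()[:2,:2]@[-.08,-.075]
def rock(a,b,n):
    K,E,_=cal(n); A=cv2.imread(a,0);B=cv2.imread(b,0)
    L0=base_pts(*c,yaw,-.05);L1=base_pts(*c,yaw,0)
    for i,nm in((0,"corner-x-y top"),(1,"corner+x-y"),(3,"corner-x+y"),(9,"press")):
        p=proj(K,E,L0[i]);q=proj(K,E,L1[i]); u,v=p.round().astype(int); h=13
        T=A[v-h:v+h+1,u-h:u+h+1].astype(np.float32); W=B[v-h-6:v+h+7,u-h-6:u+h+7].astype(np.float32)
        up=6; r=cv2.matchTemplate(cv2.resize(W,None,fx=up,fy=up,interpolation=2),cv2.resize(T,None,fx=up,fy=up,interpolation=2),cv2.TM_CCOEFF_NORMED)
        _,m,_,l=cv2.minMaxLoc(r); print(n,nm,"pred",(q-p).round(2),"meas",np.array([l[0]/up-6,l[1]/up-6]).round(2),round(m,3))
E
python3 - <<'E'
from rock import *
rock("pics/s6.png","pics/s7.png","scene"); rock("pics/top6.png","pics/top7.png","top")
for n,f in(("top","top7"),("scene","s7")):
    im=cv2.imread(f"pics/{f}.png");hsv=cv2.cvtColor(im,cv2.COLOR_BGR2HSV);K,E,_=cal(n)
    m=((hsv[:,:,0]<15)&(hsv[:,:,1]>90)&(hsv[:,:,2]>40)).astype(np.uint8)
    for k in cv2.findContours(m,cv2.RETR_EXTERNAL,cv2.CHAIN_APPROX_NONE)[0]:
        if cv2.contourArea(k)<100: continue
        b=cv2.boxPoints(cv2.minAreaRect(k)) if n=="top" else cv2.approxPolyDP(cv2.convexHull(k),2,True)[:,0]
        w=np.array([ray2plane(K,E,u,v,.017)[:2] for u,v in b])
        if abs(w.mean(0)[0]-.53)<.06 and w.mean(0)[1]>0: print(n,b.round(1).tolist(),w.round(4).tolist())
A=cv2.imread("pics/s7.png")[180:280,290:430]; cv2.imwrite("pics/v7.png",cv2.resize(A,None,fx=5,fy=5,interpolation=2))
E
```

```text
28.525
scene corner-x-y top pred [ 1.05 -2.61] meas [-0.83 -0.83] 0.868
scene corner+x-y pred [ 1.07 -0.24] meas [0.67 0.  ] 0.99
scene corner-x+y pred [ 0.91 -0.14] meas [ 3.5  -1.17] 0.936
scene press pred [ 1.08 -2.02] meas [ 0.17 -1.33] 0.947
top corner-x-y top pred [-1.16 -0.97] meas [ 0.   -0.33] 0.767
top corner+x-y pred [-0.87 -0.66] meas [-0.5  -0.33] 0.979
top corner-x+y pred [-0.87 -0.67] meas [-0.5  -0.33] 0.976
top press pred [-1.14 -0.94] meas [0.67 1.67] 0.757
top [[225.89999389648438, 235.89999389648438], [272.20001220703125, 233.8000030517578], [273.29998779296875, 258.8999938964844], [227.0, 261.0]] [[0.5544, 0.1965], [0.5606, 0.0942], [0.5047, 0.0904], [0.4986, 0.1922]]
scene [[365, 230], [353, 243], [332, 233], [332, 228], [343, 220]] [[0.5658, 0.1353], [0.5696, 0.0843], [0.514, 0.0806], [0.5038, 0.0937], [0.5068, 0.1312]]
```

View pics/v7.png

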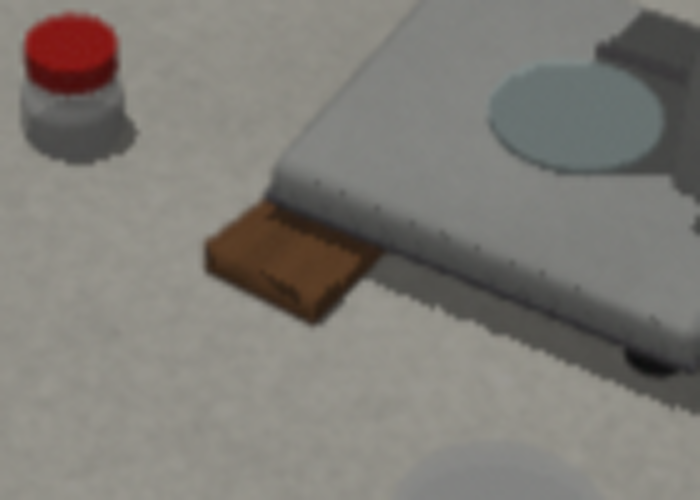

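```bash
cat > rock2.py <<'E'
from rock import *
def pts(P,lean):
    a=np.array([-.08,.075,0])-np.array([.08,-.075,0]); a/=np.linalg.norm(a); R=Ro.from_rotvec(-a*lean).as_matrix(); o=np.array([.08,-.075,0])
    return (Ro.from_euler('z',yaw,degrees=True).as_matrix()@((R@(np.array(P)-o).T).T+o).T).T+[c[0],c[1],0]
def rock_head(a,b):
    for n in("scene","top"):
        K,E,_=cal(n);A=cv2.imread(a[n],0);B=cv2.imread(b[n],0)
        for P,h in(([0,0,.17],14),([0,0,.21],14),([.078,0,.2],14),([0,.1,.25],14),([0,.03,.25],14)):
            p,q=[proj(K,E,pts([P],l)[0]) for l in(.05,0)]; u,v=p.round().astype(int); s=10
            T=A[v-h:v+h+1,u-h:u+h+1]; W=B[v-h-s:v+h+s+1,u-h-s:u+h+s+1]
            up=5;r=cv2.matchTemplate(cv2.resize(W,None,fx=up,fy=up,interpolation=2),cv2.resize(T,None,fx=up,fy=up,interpolation=2),cv2.TM_CCOEFF_NORMED)
            _,m,_,l=cv2.minMaxLoc(r); d=np.array(l)/up-s; print(n,P,"pred",(q-p).round(2),"meas",d.round(2),round(m,3),"frac",round(float(d@(q-p)/((q-p)@(q-p))),2))
E
python3 - <<'E'
from rock2 import *
rock_head({"scene":"pics/s6.png","top":"pics/top6.png"},{"scene":"pics/s7.png","top":"pics/top7.png"})
im=cv2.imread("pics/top7.png"); print(im[246,222:280:2].tolist()); print(im[246,262:300:3].tolist())
E
```

```text
scene [0, 0, 0.17] pred [ 3.76 -0.66] meas [ 3.6 -0.8] 0.965 frac 0.97
scene [0, 0, 0.21] pred [ 4.76 -0.82] meas [ 5.2 -1.2] 0.986 frac 1.1
scene [0.078, 0, 0.2] pred [4.39 0.28] meas [ 4.4 -0.6] 0.986 frac 0.99
scene [0, 0.1, 0.25] pred [5.23 0.68] meas [ 6.6 -0.2] 0.991 frac 1.24
scene [0, 0.03, 0.25] pred [ 5.65 -0.46] meas [ 6.8 -1. ] 0.987 frac 1.21
top [0, 0, 0.17] pred [-3.4  -2.59] meas [-5.6 -4.2] 0.932 frac 1.64
top [0, 0, 0.21] pred [-4.34 -3.31] meas [-5.8 -4.6] 0.98 frac 1.36
top [0.078, 0, 0.2] pred [-3.8  -2.75] meas [-5.4 -4.2] 0.984 frac 1.46
top [0, 0.1, 0.25] pred [-4.77 -3.74] meas [-6.2 -5.2] 0.995 frac 1.33
top [0, 0.03, 0.25] pred [-5.21 -3.97] meas [-7.  -5.4] 0.973 frac 1.35
[[178, 182, 179], [176, 181, 176], [176, 181, 177], [176, 180, 177], [178, 183, 179], [178, 182, 179], [179, 184, 180], [179, 182, 179], [179, 183, 179], [177, 181, 177], [180, 185, 181], [181, 184, 181], [180, 185, 182], [180, 185, 181], [181, 185, 181], [170, 174, 171], [138, 142, 139], [89, 91, 96], [67, 87, 117], [66, 88, 117], [66, 88, 116], [67, 88, 115], [66, 85, 114], [67, 85, 114], [66, 86, 113], [68, 88, 114], [151, 160, 164], [189, 198, 198], [184, 194, 193]]
[[66, 88, 116], [66, 87, 115], [67, 85, 114], [65, 86, 113], [151, 160, 164], [186, 196, 195], [181, 189, 189], [176, 185, 184], [183, 193, 193], [178, 187, 186], [179, 189, 188], [175, 184, 183], [183, 192, 191]]
```

Head shift between the pictures is at least the predicted full 0.05 rad, so the microscope stands level. The force also jumped at a travel matching 5.7 mm of lift. The wedge's centre line passes within about 1 mm of the foot. Now the press, with the tool leaning 10° away from the head.

```bash
python3 - <<'E'
from push import *
from scipy.spatial.transform import Rotation as Ro
R=Ro.from_euler('x',10,degrees=True)*Ro.from_euler('xyz',[180,0,-87.3],degrees=True)
o=R.as_euler('xyz',degrees=True); print(o)
fingers.gripper_to(0.0)
robot.move_to([.529,.0,.13],list(o))
robot.line_to([.529,.157,.075],velocity=.12,f_stop=8)
print(robot.current_tool_pos(),F(3))
print(robot.line_to([.529,.157,-.0],velocity=.025,f_stop=14),robot.current_tool_pos()); 
for _ in range(3): print(F(8),robot.current_tool_pos().round(4))
cv2.imwrite("pics/s8.png",vision.grab_frame("scene")[:,:,::-1])
print(robot.current_time_s())
E
```

```text
[-179.52410428    9.98878483  -87.25841121]
[0.52947177 0.15582247 0.07528556] [-0.07  0.3  -0.45]
True [0.52905523 0.15706851 0.03534797]
[-1.35 -0.49  6.68] [0.5291 0.1571 0.0354]
[-1.43 -0.81  7.09] [0.5291 0.1571 0.0354]
[-1.53 -0.56  6.72] [0.5291 0.1571 0.0354]
33.425
```

```bash
python3 - <<'E'
from push import *
for z in np.arange(.031,.009,-.003):
    robot.line_to([.529,.157,z],velocity=.03,f_stop=25); f=F(3); print(round(z,3),f,robot.current_tool_pos().round(4))
    if f[2]>17: break
robot.pause(.8); print(F(5),robot.current_tool_pos().round(4))
cv2.imwrite("pics/s8.png",vision.grab_frame("scene")[:,:,::-1])
robot.line_to([.529,.155,.09],velocity=.12)
robot.line_to([.529,.0,.13],velocity=.15)
robot.move_to([.45,-.2,.12],[180,0,-87.3])
cv2.imwrite("pics/top9.png",vision.grab_frame("top")[:,:,::-1]); cv2.imwrite("pics/s9.png",vision.grab_frame("scene")[:,:,::-1])
print(robot.current_time_s(),F(3))
from rock2 import *
print("lean->now"); rock_head({"scene":"pics/s6.png","top":"pics/top6.png"},{"scene":"pics/s9.png","top":"pics/top9.png"})
d=cv2.absdiff(cv2.imread("pics/s7.png"),cv2.imread("pics/s9.png")).max(2); d2=cv2.absdiff(cv2.imread("pics/top7.png"),cv2.imread("pics/top9.png")).max(2)
print("s7/s9 diff microscope",(d[40:270,330:470]>30).sum(),"top",(d2[130:330,100:320]>30).sum())
im=cv2.imread("pics/top9.png"); print(im[246,252:280:2,0].tolist())
E
```

```text
0.031 [-2.33 -1.69  8.5 ] [0.529  0.1571 0.0353]
0.028 [-2.33 -1.13  9.46] [0.529  0.1572 0.0353]
0.025 [-2.02 -1.32  9.46] [0.529  0.1572 0.0354]
0.022 [-2.17 -1.17  8.77] [0.529  0.1572 0.0354]
0.019 [-2.3  -0.85  9.04] [0.5289 0.1573 0.0354]
0.016 [-2.77 -1.02  8.84] [0.5289 0.1573 0.0354]
0.013 [-2.58 -0.59  8.72] [0.5289 0.1573 0.0355]
0.01 [-2.08 -1.18  8.7 ] [0.5289 0.1573 0.0355]
[-2.11 -0.91  8.42] [0.5289 0.1573 0.0355]
39.6167 [ 0.29 -0.27  0.55]
lean->now
scene [0, 0, 0.17] pred [ 3.76 -0.66] meas [ 3.6 -0.8] 0.965 frac 0.97
scene [0, 0, 0.21] pred [ 4.76 -0.82] meas [ 5.2 -1.2] 0.986 frac 1.1
scene [0.078, 0, 0.2] pred [4.39 0.28] meas [ 4.4 -0.2] 0.943 frac 1.0
scene [0, 0.1, 0.25] pred [5.23 0.68] meas [ 6.6 -0.2] 0.991 frac 1.24
scene [0, 0.03, 0.25] pred [ 5.65 -0.46] meas [ 6.8 -1. ] 0.987 frac 1.21
top [0, 0, 0.17] pred [-3.4  -2.59] meas [-5.6 -4.2] 0.932 frac 1.64
top [0, 0, 0.21] pred [-4.34 -3.31] meas [-5.8 -4.6] 0.98 frac 1.36
top [0.078, 0, 0.2] pred [-3.8  -2.75] meas [-5.4 -4.2] 0.985 frac 1.46
top [0, 0.1, 0.25] pred [-4.77 -3.74] meas [-6.2 -5.2] 0.995 frac 1.33
top [0, 0.03, 0.25] pred [-5.21 -3.97] meas [-7.  -5.2] 0.972 frac 1.33
s7/s9 diff microscope 25 top 13
[169, 137, 88, 67, 67, 67, 67, 67, 69, 66, 67, 149, 188, 184]
```

The sustained press was only about 9 N, with a peak of at least 14 N. There is time for one firmer press.

```bash
python3 - <<'E'
from push import *
o=[-179.524,9.989,-87.258]
robot.move_to([.529,.0,.12],o)
robot.line_to([.529,.155,.06],velocity=.15,f_stop=10)
print(robot.line_to([.529,.155,.012],velocity=.04,f_stop=22),robot.current_contact_force(),robot.current_tool_pos().round(4),F(8))
robot.line_to([.529,.152,.09],velocity=.15)
robot.line_to([.529,.0,.13],velocity=.2)
robot.move_to([.45,-.2,.15],[180,0,-87.3])
cv2.imwrite("pics/top10.png",vision.grab_frame("top")[:,:,::-1]); cv2.imwrite("pics/s10.png",vision.grab_frame("scene")[:,:,::-1])
print(robot.current_time_s(),F(3))
d=cv2.absdiff(cv2.imread("pics/s7.png"),cv2.imread("pics/s10.png")).max(2); d2=cv2.absdiff(cv2.imread("pics/top7.png"),cv2.imread("pics/top10.png")).max(2)
print((d[40:270,330:470]>30).sum(),(d2[130:330,100:320]>30).sum())
print(cv2.imread("pics/top10.png")[246,252:280:2,0].tolist())
E
```

```text
True [-2.17974575 -1.25369038  8.50988878] [0.5289 0.155  0.0353] [-1.87 -0.96  8.49]
45.0417 [-0.11  0.57 -0.58]
0 37
[170, 136, 89, 67, 66, 66, 68, 66, 67, 64, 67, 150, 189, 183]
```

```bash
python3 -c "
from station import workorder,robot
print(workorder.close_job(),robot.current_time_s())"
```

```text
the job is handed in; nothing more can be done
the job is handed in; nothing more can be done
```

The wedge is under the short foot, the microscope stands level and held when pressed, and the job was handed in at about 45 s of the 58 s allowed. No verdict was reported.

**What I did:** I chose the 110 × 60 mm wedge over the two larger look-alikes (about 138 × 75 mm). I pushed it with two fingertips on its back face, thin edge first. After it met the foot, driving took about 10 N over 37 mm of travel, which is about 5.7 mm of lift. It then jammed and the force rose to 16 N. I pressed on the base corner above the foot twice with shut fingertips, then withdrew.

**What the last checks showed:**
- **Level:** the microscope's head shifted between pictures by at least what a full 0.05 rad righting predicts.
- **Centring:** the wedge's centre line passes within about 1 mm of the estimated foot position.
- **Press:** the tip met the top face at about the height expected when level. Force peaked above 14 N, then above 22 N. The wedge and microscope looked the same in pictures taken before and after.

**What disagreed or failed:**
- **Fingertip height:** the first push passed over the wedge without touching it, because the fingertips touched the table about 31 mm lower in the reported TCP height than `tip_reach` implies. I found the true height by touching the table.
- **Sustained press:** the force held at only about 9 N, although I commanded it deeper.
- **Foot position:** the travel to the jam suggests the foot is about 6 mm further in than the camera estimate.
- **Wedge depth:** the wedge's back measures about 33–36 mm outside the base, against the 40 mm given.
- **Jam force:** it rose more steeply than the stated 3 to 4 N per mm.

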